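# Release the ratchet pawl and lower the hold-down arm onto the connector

## Robot

A 6-joint arm with a two-finger parallel gripper is mounted at the origin on a cart in front of the work surface, level with it; the furniture and walls round the work are solid. World frame = base frame: x ahead of the robot, y to its left, z up, the work surface at z = 0. Lengths are in m, angles in degrees, forces in N, time in s.
With the tool pointing down it reaches from about 0.275 to 0.775 m from the base axis. Payload 14.6 kg.
Tool frame: the origin (TCP) lies between the finger pads; the fingertips stand ahead of it and the grasp point (between the pads) is the TCP (r.tcp_to_tips is the z of the fingertips in the tool frame, in m); z points along the fingers, y is the line along which they close (so a half turn about z gives the same grasp; the last joint's range is limited). The gripper opens to 85 mm and grips with 20 to 120 N. Pads are 22 mm wide; open, the fingers measure 114 mm over their backs; the gripper's body (76 mm by 85 mm) begins 54 mm behind the grasp point. The pads swing forward as they close: fully open they stand 13 mm farther back than shut.
Start: joints at [-75.82, 15.075, -2.767, 72.158, 0, 81.102], TCP at [0.206, -0.483, 0.25] pointing down, gripper open.
Joint ranges: [-151.79, 151.79], [-50.71, 97.33], [-67.44, 78.34], [-121.81, 120.89], [-77.56, 73.72], [-180, 180]. Speed limits (degrees/s): [108.29, 108.29, 147.25, 159.86, 180, 180].

## Interface

Orientations are given as [roll, pitch, yaw] about the fixed x, y, z axes, in that order (R = Rz(yaw) Ry(pitch) Rx(roll)).
In Python, from workcell import readout, imaging, r gives the robot as it stands.
- The arm moves only by the shell command python3 -m jog 'ROWS' [FORCE]. ROWS is JSON, a list that holds one entry, the list of rows, each a list of 7 numbers: the shift along the tool's x, y, z in cm, then the turn, a rotation vector about the tool's x, y, z in degrees, then the finger opening in cm, from 0 to 8.54. In form: [[[tx, ty, tz, ax, ay, az, grip], ...]]. A call has 1 to 8 rows; each row shifts and turns the commanded pose from where the row before left it, along the tool's axes as they then stand; what a row does not reach is not made up. A row lasts 1/10 s, in which the tool goes at most 50 mm and 8.59 degrees, less where a joint would pass 70% of its speed; a pose out of reach is approached as far as the arm can. A call with a gripper value outside its range is refused whole. The fingers move at their own pace and stop on an object; FORCE is the grip in N (left out, the last holds). Time passes only in rows, so rows that do not move let the fingers close. It gives the time, the measured TCP pose, the force, the opening and the grip force at its end, in the units of the state.
- readout.observe(): the state, without advancing time (a new reading comes with each control period).
- imaging.camera(name): name is "side" or "top" or "wrist"; returns the picture (384x512x3 uint8, red, green, blue); there is no depth.
- imaging.get_calibration(name): a dict with "vertical_fov" (degrees; the focal length in pixels is half the picture's height over the tangent of half this angle, whatever the lens; pixels are square), "cx", "cy" (the principal point, pixels), "distortion" ([k1, k2, p1, p2, k3] as OpenCV has them; the pictures are not rectified), "pose" (4x4, takes a point from camera to world coordinates). Camera axes: x right, y up, looking along -z (the intrinsics and any distortion apply to the point x, -y, -z); pixel columns grow to the right and rows downward; lengths in m; the calibration is good to about 2 mm. A picture is of the moment at which its call begins: read the wrist's pose just before it. get_calibration takes no time and is no camera call; for the wrist camera it gives the pose at the moment of the call.
- r.close_job(): hands the job in; it is judged then, once.
The state is a dict: "time_s": time; "qpos": joint angles; "qvel": joint speeds; "joint_efforts": joint torques, N m; "ee_pos": TCP position; "eef_rot": TCP orientation; "contact_force": force on the tool from outside, world axes, zero at the start; "ft_torque": the same for the moment, N m; "grip_width": finger opening in m; "gripper_force": force on a finger pad.
Only numpy, scipy, OpenCV 4.12 (cv2) and the standard library are available. Lean on these libraries where they do the work, as an engineer would, in place of code of your own. Each camera call takes 0.05 s, during which the arm holds its last target. There are 200 camera calls.

## Task

Clamp the white connector that lies in the blue nest of the wiring jig: press the jig's red pawl tab down all the way to its stop, where it stays, then push the yellow hold-down arm down by its black end pad until its rubber foot rests on the connector, and move clear. Do not force the jig while the pawl still holds the arm, do not raise the arm, and leave the connector in its nest and everything else on the bench where it is; only push, pick nothing up.

Things in the scene. Friction and masses are not known exactly. Their poses are not given: they have to be found in the camera images.
- jig: Wiring jig fixed to the bench: aluminium plate 270 x 90 mm. Origin on the bench under the plate's centre, z up, +x along the yellow arm to its black end pad, -x towards the red pawl tab. A blue nest at x = +85 mm has a pocket 37 (along y) x 15 mm, floor 30 mm above the bench, walls 6 mm, with the white connector. Hinge brackets and toothed quadrant reach up to 150 mm high.
- pawl_tab (a point): Centre of the top face of the red pawl tab (32 x 34 mm, 80 mm above the bench while up, nothing above it). It ends a rocker that turns about the jig's y axis, its pivot 85 mm towards +x of the jig and 30 mm below this point. Fully pressed it has gone about 24 mm down and 8 mm towards -x of the jig.
- pawl (a joint): Pawl angle in rad: 0 = engaged in the teeth (tab up), 0.27 = free (tab fully down on its end stop). The hinge is stiff: it takes about 4 N at the tab all the way and the pawl stays where it is left.
- pivot (a point): Hinge axis of the hold-down arm, 105 mm above the bench; the axis runs along the jig's y axis.
- end_pad (a point): Centre of the top face of the black rubber end pad of the yellow hold-down arm (44 mm along the arm, 36 mm across), 190 mm out from the hinge axis along the arm and 9 mm above the arm's centre line. It moves on an arc about pivot; with the arm down it is 114 mm above the bench and level, at the start about 120 mm higher.
- foot (a point): Centre of the underside of the round rubber foot (14 mm across) of the arm, 115 mm out from the hinge axis along the arm and 63 mm below the arm's centre line (toward the bench).
- hold_arm (a joint): Angle of the hold-down arm in rad: 0 = level, foot on the connector; grows as the arm rises (limit 1.0). Starts at 0.62 to 0.72. The engaged pawl stops it at about 0.57; with the pawl free it goes all the way down. The hinge is stiff: the arm stays where it is left and takes about 4 N at the end pad to push down.
- connector_white: Loose white connector 34 x 12 x 12 mm lying in the pocket of the blue nest, its origin at the centre of its underside. Leave it there.
- connector_black: Loose black connector 34 x 12 x 12 mm on the bench, origin at the underside centre. Leave alone.
- tweezers_steel: Loose steel tweezers, 116 mm long, lying on the bench. Leave alone.
- marker_cyan: Loose cyan marker, 138 mm long, lying on the bench. Leave alone.
- threadlock: Loose small red bottle, 25 mm across, 72 mm high, standing on the bench. Leave alone.
- screw_dish: Loose round steel dish with screws, 97 mm across, 20 mm high. Leave alone.

How it is judged (in metres and radians):
On the way, in this order (a step that is already met when the one before it is completed fails the run):
1. the pawl is pressed down to its free end while the arm is still up (value of joint pawl above 0.2 rad and value of joint hold_arm above 0.45 rad), for 0.2 s.
2. the arm is pushed down onto the connector (value of joint pawl above 0.2 rad and value of joint hold_arm below 0.025 rad), for 0.2 s.
At the end, for the whole second after the job is handed in: The pawl stands free (joint over 0.2), the hold-down arm is down (joint below 0.025 rad, so its foot is on the connector to within 3 mm) and at rest, and the white connector still lies in its pocket (within 6 mm of the pocket's centre, 4 mm in height) (all of step 2 and x of connector_white in the frame of jig between 0.079 and 0.091 m and y of connector_white in the frame of jig between -0.006 and 0.006 m and z of connector_white in the frame of jig between 0.026 and 0.034 m and velocity of joint hold_arm between -0.05 and 0.05 rad/s); the robot touches nothing.
It fails at once if the jig was forced (over 30 N) while the pawl still held the arm (value of joint pawl below 0.1 rad and contact force between any of the fingers, the arm and jig above 30 N).
It fails at once if the arm was raised (value of joint hold_arm above 0.8 rad).
It fails at once if the white connector was shifted or lifted out of its nest (distance of connector_white from where it was at the start of the episode above 0.012 m).
It fails at once if something else on the bench was moved by over 30 mm (distance of any of connector_black, tweezers_steel, marker_cyan, threadlock, screw_dish from where it was at the start of the episode above 0.03 m).
It also fails if it takes over 48 s, if anything falls off the work surface, if the arm or the gripper's body presses on something with over 40 N, if the wrist force passes 120 N, or if a joint passes its speed limit or range.

## Working session

There is one attempt and no reset: what is moved stays moved. The work goes in short steps, Python scripts to look and compute and a shell command to move; the robot and the scene stay as the last step left them, time stands still between calls to the robot, and variables do not carry over. Pictures are saved under pics/ and viewed, at most 11 in all, crops included, and the job is handed in when it is done.

```bash
mkdir -p pics; ls; python3 - <<'E'
from workcell import readout, imaging, r
import cv2, numpy as np
o=readout.observe(); print({k:np.round(v,3) for k,v in o.items()}, r.tcp_to_tips)
for n in ("top","side"):
    c=imaging.get_calibration(n); print(n,c)
    cv2.imwrite(f"pics/{n}0.png",cv2.cvtColor(imaging.camera(n),cv2.COLOR_RGB2BGR))
E
```

```text
pics
{'time_s': np.float64(0.0), 'qpos': array([-7.5819e+01,  1.5097e+01, -2.8040e+00,  7.2160e+01,  1.0000e-03,
        8.1103e+01]), 'qvel': array([ 0.101, -0.037,  0.069,  0.008,  0.072, -0.033]), 'joint_efforts': array([-1.0000e-03, -6.3761e+01,  3.8457e+01,  1.3000e-02, -0.0000e+00,
        0.0000e+00]), 'ee_pos': array([ 0.206, -0.483,  0.25 ]), 'eef_rot': array([-1.7994e+02, -1.0000e-02,  2.3078e+01]), 'contact_force': array([-0.153,  0.015,  0.227]), 'ft_torque': array([-0.027,  0.005,  0.057]), 'gripper_force': np.float64(0.0), 'grip_width': np.float64(0.085)} 0.019
top {'vertical_fov': 45.03786506938744, 'cx': 258.7826277011674, 'cy': 195.37893367226198, 'distortion': array([-0.13143206,  0.        ,  0.        ,  0.        ,  0.        ]), 'pose': array([[ 0.02257415,  0.98531959, -0.16922092,  0.34355185],
       [-0.99944859,  0.02636442,  0.02018474,  0.04593076],
       [ 0.02434983,  0.16867196,  0.98537143,  1.5473694 ],
       [ 0.        ,  0.        ,  0.        ,  1.        ]])}
side {'vertical_fov': 57.75201271925893, 'cx': 246.00256150778503, 'cy': 191.7591254508972, 'distortion': array([-0.06610632,  0.        ,  0.        ,  0.        ,  0.        ]), 'pose': array([[-0.95394512,  0.10841193, -0.27970619,  0.29473749],
       [-0.29991097, -0.36484184,  0.88144418,  1.06875556],
       [-0.00648946,  0.92473633,  0.38055302,  0.56000526],
       [ 0.        ,  0.        ,  0.        ,  1.        ]])}
```

View pics/top0.png

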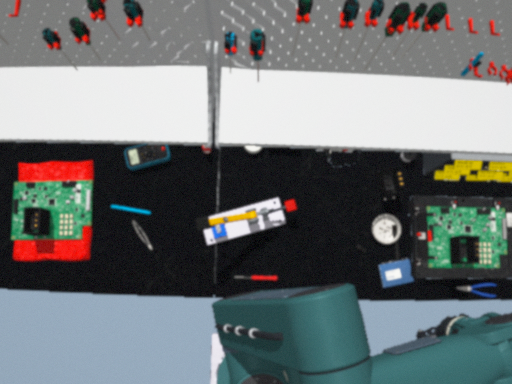

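View pics/side0.png

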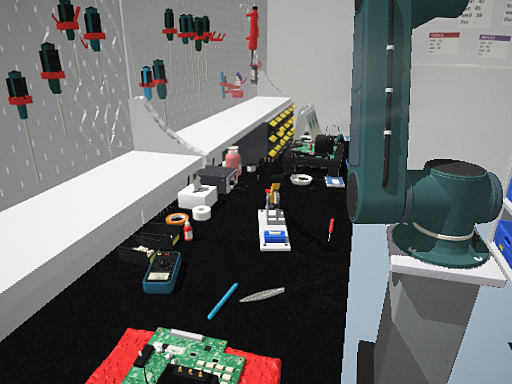

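The top view shows the jig with its red tab at about (290,206) and the blue nest at (220,230). The black pad end is near (208,220), and the arm points towards the left of the picture, world +y. I'll zoom in and measure.

```bash
cat > h.py <<'E'
from workcell import readout, imaging, r
import cv2, numpy as np
def K(c):
    f=192/np.tan(np.radians(c["vertical_fov"]/2)); return np.array([[f,0,c["cx"]],[0,f,c["cy"]],[0,0,1.]])
def ray(c,uv):
    p=cv2.undistortPoints(np.array([[uv]],float),K(c),np.array(c["distortion"]))[0,0]
    d=c["pose"][:3,:3]@[p[0],-p[1],-1]; return c["pose"][:3,3],d
def onz(c,uv,z):
    o,d=ray(c,uv); return o+d*(z-o[2])/d[2]
def proj(c,P):
    T=np.linalg.inv(c["pose"]); q=T[:3,:3]@np.asarray(P,float)+T[:3,3]
    return cv2.projectPoints(np.array([[q[0],-q[1],-q[2]]]),np.zeros(3),np.zeros(3),K(c),np.array(c["distortion"]))[0].ravel()
E
python3 - <<'E'
from h import *
im=cv2.imread("pics/top0.png"); c=imaging.get_calibration("top")
hsv=cv2.cvtColor(im,cv2.COLOR_BGR2HSV)
def comp(lo,hi,box):
    m=cv2.inRange(hsv,lo,hi); z=np.zeros_like(m); x0,y0,x1,y1=box; z[y0:y1,x0:x1]=m[y0:y1,x0:x1]
    ys,xs=np.nonzero(z); return xs,ys
box=(195,190,310,255)
for n,lo,hi,z in(("red",(0,150,80),(8,255,255),.08),("red2",(172,150,80),(180,255,255),.08),("blue",(100,120,60),(125,255,255),.045),("yel",(15,120,80),(35,255,255),.14),("white",(0,0,140),(180,60,255),.01)):
    xs,ys=comp(lo,hi,box)
    if len(xs): 
        q=cv2.minAreaRect(np.c_[xs,ys].astype(np.float32)); print(n,len(xs),q,onz(c,q[0],z).round(4))
cv2.imwrite("pics/crop.png",cv2.resize(im[185:260,190:315],None,fx=6,fy=6,interpolation=cv2.INTER_CUBIC))
s=cv2.imread("pics/side0.png"); cv2.imwrite("pics/crops.png",cv2.resize(s[170:265,230:310],None,fx=6,fy=6,interpolation=cv2.INTER_CUBIC))
E
```

```text
red 124 ((290.45001220703125, 204.8500213623047), (12.016654968261719, 11.067971229553223), 71.56504821777344) [ 0.5674 -0.0865  0.08  ]
red2 12 ((290.0, 204.5), (11.0, 12.0), 90.0) [ 0.5685 -0.0851  0.08  ]
blue 108 ((218.8807373046875, 230.935791015625), (11.493915557861328, 12.260178565979004), 73.3007583618164) [0.4809 0.1421 0.045 ]
yel 278 ((232.01922607421875, 218.09616088867188), (7.648529529571533, 48.63679885864258), 78.69007110595703) [0.5126 0.0973 0.14  ]
white 1403 ((242.56454467773438, 220.6949005126953), (27.72494888305664, 81.84192657470703), 74.53878784179688) [0.5204 0.0666 0.01  ]
```

View pics/crop.png

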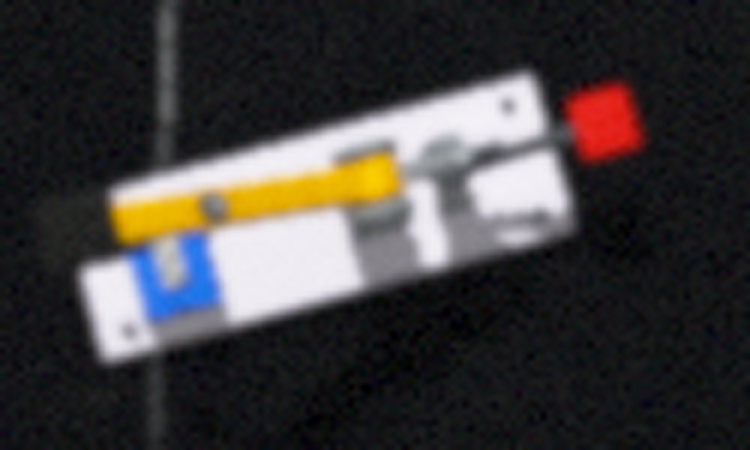

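View pics/crops.png

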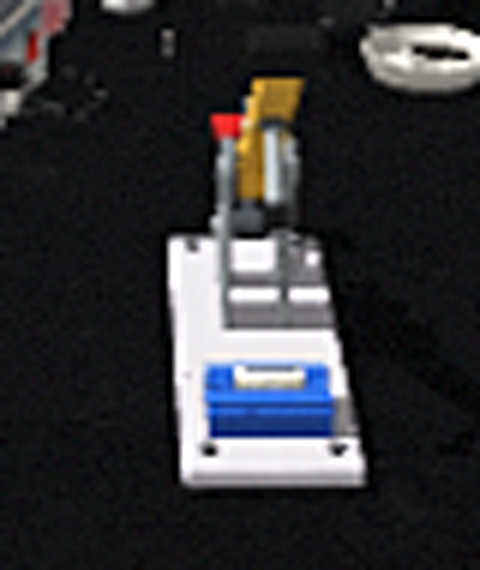

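```bash
python3 - <<'E'
from h import *
c=imaging.get_calibration("top")
# corners of plate in crop coordinates: pad-end/far, tab-end/far, tab-end/near, pad-end/near
C=[onz(c,(190+(x+.5)/6-.5,185+(y+.5)/6-.5),.01) for x,y in((82,268),(535,70),(577,230),(103,364))]
A=C
print(np.round(C,4))
mid_tab=(C[1]+C[2])/2; near=C[2]-C[3]
yaw=np.degrees(np.arctan2(-near[1],-near[0])); print("yaw",yaw,"len",np.linalg.norm(near),np.linalg.norm(C[1]-C[2]))
ux=-near/np.linalg.norm(near); uy=np.array([-ux[1],ux[0],0])
o=mid_tab+ux*.135; print("centre",o, "from nearcorner", C[3]-ux*.135, )
tab=np.array([.5674,-.0865,0]); d=tab-o; print("tab jig",d@ux,d@uy)
b=onz(c,(218.88,230.94),.045)-o; print("nest",b@ux,b@uy)
# yellow arm direction: far end of arm
s=imaging.get_calibration("side")
for a in(.62,.67,.72):
    P=o+ux*(-.03+.19*np.cos(a)-.009*np.sin(a)); P[2]=.105+.19*np.sin(a)+.009*np.cos(a); print(a,P,proj(c,P),proj(s,P))
    Q=o+ux*(-.03+.165*np.cos(a)); Q[2]=.105+.165*np.sin(a); print(proj(c,Q))
P=o+ux*.16;P[2]=.114;print("pad down",P)
E
```

```text
[[ 0.4884  0.1966  0.01  ]
 [ 0.6064 -0.053   0.01  ]
 [ 0.5166 -0.0778  0.01  ]
 [ 0.4356  0.1828  0.01  ]]
yaw 107.27305482259493 len 0.2729733340011465 0.09315660585652782
centre [0.52141597 0.06352314 0.01      ] from nearcorner [0.47564281 0.05393662 0.01      ]
tab jig -0.15691102940426402 0.0006355706617136164
nest 0.08707930142057232 0.015329119608505488
0.62 [0.48596077 0.17754552 0.22272159] [202.86494461 223.11195923] [277.31352423 179.53658781]
[208.57345801 222.53640157]
0.67 [0.48776321 0.17174894 0.23004173] [204.67337532 222.2584601 ] [277.21064122 176.31687012]
[210.03332414 221.82486543]
0.72 [0.48967204 0.16561025 0.23704934] [206.63257657 221.37422369] [277.09480924 173.17951385]
[211.62172527 221.08648731]
pad down [0.47390783 0.21630723 0.114     ]
```

The plate fits at about 273 × 93 mm with a yaw of about 107°. The tab is at (0.567, -0.087). The jig frame is consistent, since the tab comes out at y≈0 and the nest at x≈87 mm. I'll move above the tab with the fingers closed.

```bash
python3 -m jog '[[[0,0,0,0,0,6,0],[3.3,-1.93,0,0,0,0,0],[3.3,-1.93,0,0,0,0,0],[3.3,-1.93,0,0,0,0,0],[3.3,-1.93,0,0,0,0,0],[3.3,-1.93,0,0,0,0,0],[3.3,-1.93,0,0,0,0,0],[3.3,-1.93,0,0,0,0,0]]]'
python3 -m jog '[[[3.3,-1.93,0,0,0,0,0],[3.3,-1.93,0,0,0,0,0],[3.3,-1.93,0,0,0,0,0],[3.3,-1.93,0,0,0,0,0],[3.3,-1.93,0,0,0,0,0],[3.3,-1.93,0,0,0,0,0],[3.3,-1.93,0,0,0,0,0],[0,0,0,0,0,0,0]]]'
```

```text
time_s: 0.9
ee_pos: [0.3877, -0.2846, 0.2501]
eef_rot: [-180.0, 0.0, 17.1]
contact_force: [0.2, -1.4, 0.3]
grip_width: -0.0003
gripper_force: 0.0
time_s: 1.7
ee_pos: [0.57, -0.0861, 0.2494]
eef_rot: [-179.9, 0.0, 17.3]
contact_force: [-0.8, -0.9, -0.6]
grip_width: 0.0002
gripper_force: 0.0
```

```bash
python3 - <<'E'
from h import *
c=imaging.get_calibration("wrist"); im=imaging.camera("wrist"); b=cv2.cvtColor(im,cv2.COLOR_RGB2BGR); cv2.imwrite("pics/w1.png",b)
hsv=cv2.cvtColor(b,cv2.COLOR_BGR2HSV); m=cv2.inRange(hsv,(0,150,60),(8,255,255))|cv2.inRange(hsv,(172,150,60),(180,255,255))
n,l,s,ce=cv2.connectedComponentsWithStats(m)
for i in range(1,n):
    if s[i,4]>150: print(s[i],ce[i].round(1),onz(c,ce[i],.08).round(4))
E
```

```text
[476  42  27  12 192] [488.1  47.7] [ 0.7536 -0.2488  0.08  ]
[ 236  169   34   35 1136] [253. 186.] [ 0.569  -0.0856  0.08  ]
```

View pics/w1.png

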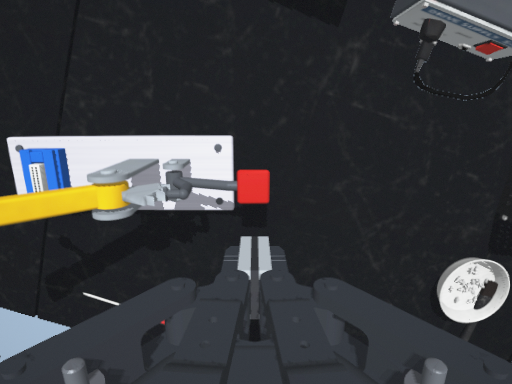

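The tab shows at pixel (253,186), which puts it at (0.569, -0.0856), directly under the TCP. The plate lies parallel to the image rows, so the yaw is good. I'll descend.

```bash
python3 -m jog '[[[0,0,3.4,0,0,0,0],[0,0,3.4,0,0,0,0],[0,0,3.4,0,0,0,0],[0,0,3,0,0,0,0],[0,0,0,0,0,0,0]]]'
python3 -m jog '[[[0,0,0.4,0,0,0,0],[0,0,0.4,0,0,0,0],[0,0.1,0.3,0,0,0,0],[0,0.1,0.3,0,0,0,0],[0,0,0,0,0,0,0]]]'
```

```text
time_s: 2.25
ee_pos: [0.5655, -0.0892, 0.1152]
eef_rot: [-179.8, 0.3, 17.0]
contact_force: [0.3, 0.6, 0.5]
grip_width: -0.0003
gripper_force: 0.0
time_s: 2.75
ee_pos: [0.5687, -0.0911, 0.1043]
eef_rot: [180.0, -0.0, 17.1]
contact_force: [-0.0, -0.2, -0.1]
grip_width: -0.0001
gripper_force: 0.0
```

```bash
python3 -m jog '[[[0,0,0.3,0,0,0,0],[0,0,0.3,0,0,0,0],[0,0.1,0.3,0,0,0,0],[0,0,0,0,0,0,0]]]'
python3 -m jog '[[[0,0.1,0.3,0,0,0,0],[0,0.1,0.3,0,0,0,0],[0,0.1,0.3,0,0,0,0],[0,0,0,0,0,0,0]]]'
```

```text
time_s: 3.15
ee_pos: [0.5691, -0.092, 0.0951]
eef_rot: [180.0, -0.0, 17.1]
contact_force: [-0.8, -0.3, 0.1]
grip_width: -0.0004
gripper_force: 0.0
time_s: 3.55
ee_pos: [0.5697, -0.0948, 0.0858]
eef_rot: [-180.0, 0.0, 17.1]
contact_force: [-0.6, 1.0, -0.4]
grip_width: -0.0003
gripper_force: 0.0
```

```bash
python3 - <<'E'
from h import *
im=imaging.camera("wrist"); cv2.imwrite("pics/w2.png",cv2.cvtColor(im,cv2.COLOR_RGB2BGR)); print(readout.observe()["contact_force"])
E
```

```text
[ 0.23577625 -0.28078241  0.13591181]
```

View pics/w2.png

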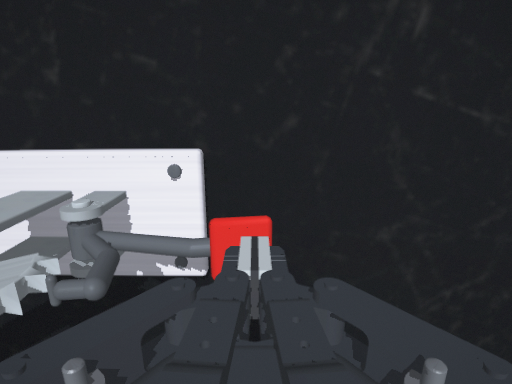

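The tips at pixel (255,240) are over the outer part of the tab (columns 210–271) and not touching yet. I'll carry on down without any more outward shift.

```bash
python3 -m jog '[[[0,0,0.3,0,0,0,0],[0,0,0.3,0,0,0,0],[0,0,0,0,0,0,0]]]'
python3 -m jog '[[[0,0,0.3,0,0,0,0],[0,0,0.3,0,0,0,0],[0,0,0,0,0,0,0]]]'
python3 -m jog '[[[0,0,0.3,0,0,0,0],[0,0,0.3,0,0,0,0],[0,0,0,0,0,0,0]]]'
```

```text
time_s: 3.9
ee_pos: [0.57, -0.0952, 0.0801]
eef_rot: [180.0, 0.0, 17.1]
contact_force: [0.5, -1.7, 1.4]
grip_width: -0.0002
gripper_force: 1.0
time_s: 4.2
ee_pos: [0.5702, -0.0952, 0.0745]
eef_rot: [179.9, -0.0, 17.1]
contact_force: [-1.0, -5.1, 9.3]
grip_width: -0.0001
gripper_force: 4.6
time_s: 4.5
ee_pos: [0.5709, -0.0953, 0.0714]
eef_rot: [179.8, -0.2, 17.1]
contact_force: [-12.5, -1.3, 51.5]
grip_width: 0.0002
gripper_force: 24.5
```

```bash
python3 -m jog '[[[0,0,-0.4,0,0,0,0],[0,0,0,0,0,0,0]]]'; python3 - <<'E'
from h import *
im=imaging.camera("wrist"); cv2.imwrite("pics/w3.png",cv2.cvtColor(im,cv2.COLOR_RGB2BGR)); print(readout.observe()["contact_force"])
E
```

```text
time_s: 4.7
ee_pos: [0.5704, -0.0952, 0.0738]
eef_rot: [179.9, -0.1, 17.1]
contact_force: [-3.8, -5.0, 21.2]
grip_width: -0.0001
gripper_force: 10.7
[-4.66472929 -3.32479248 22.79576658]
```

View pics/w3.png

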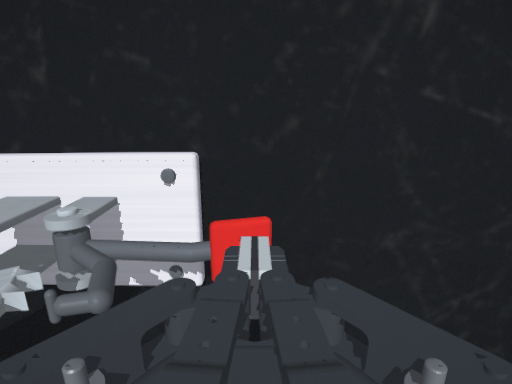

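The tab holds the same size in the picture (columns 210–271) while the plate moved, so it travelled with the fingers to a hard stop. I'll retract and measure it.

```bash
python3 -m jog '[[[0,0,-1,0,0,0,0],[0,0,-3.5,0,0,0,0],[0,0,-4.5,0,0,0,0],[0,0,-4.5,0,0,0,0],[0,0,-4.5,0,0,0,0],[0,0,-4,0,0,0,0],[0,0,0,0,0,0,0]]]'; python3 - <<'E'
from h import *
c=imaging.get_calibration("wrist"); im=imaging.camera("wrist"); b=cv2.cvtColor(im,cv2.COLOR_RGB2BGR); cv2.imwrite("pics/w4.png",b)
hsv=cv2.cvtColor(b,cv2.COLOR_BGR2HSV); m=cv2.inRange(hsv,(0,150,60),(8,255,255))|cv2.inRange(hsv,(172,150,60),(180,255,255))
n,l,s,ce=cv2.connectedComponentsWithStats(m)
for i in range(1,n):
    if s[i,4]>250: print(s[i],ce[i].round(1),onz(c,ce[i],.08).round(4),onz(c,ce[i],.056).round(4))
for P in((.569,-.0856,.08),(.5713,-.0933,.056)): print(proj(c,P))
E
```

```text
time_s: 5.45
ee_pos: [0.571, -0.0947, 0.2971]
eef_rot: [179.8, -0.3, 17.1]
contact_force: [0.1, 0.1, -0.9]
grip_width: 0.0
gripper_force: 0.0
[235 158  27  29 740] [248.2 172. ] [ 0.5743 -0.0879  0.08  ] [ 0.5699 -0.0888  0.056 ]
[244.82770692 175.84304083]
[252.06031647 171.98123609]
```

```bash
python3 - <<'E'
from h import *
c=imaging.get_calibration("side"); im=imaging.camera("side"); b=cv2.cvtColor(im,cv2.COLOR_RGB2BGR); cv2.imwrite("pics/s1.png",b)
for b in(cv2.imread("pics/side0.png"),b):
    hsv=cv2.cvtColor(b,cv2.COLOR_BGR2HSV); m=cv2.inRange(hsv,(0,130,60),(8,255,255))|cv2.inRange(hsv,(172,130,60),(180,255,255))
    y,x=np.nonzero(m[175:225,255:295]); print(len(x),x.min()+255,x.max()+255,y.min()+175,y.max()+175)
for P in((.569,-.0856,.08),(.5713,-.0933,.056)): print(proj(c,P))
w=imaging.get_calibration("wrist");print(K(w)[0,0],w["pose"][2,3])
cv2.imwrite("pics/s1c.png",cv2.resize(cv2.imread("pics/s1.png")[150:250,220:320],None,fx=6,fy=6,interpolation=cv2.INTER_CUBIC))
E
```

```text
21 265 270 189 192
4 265 269 195 197
[269.90377114 189.8477835 ]
[269.67066556 195.02116504]
307.9833561739639 0.41495050119197346
```

View pics/s1c.png

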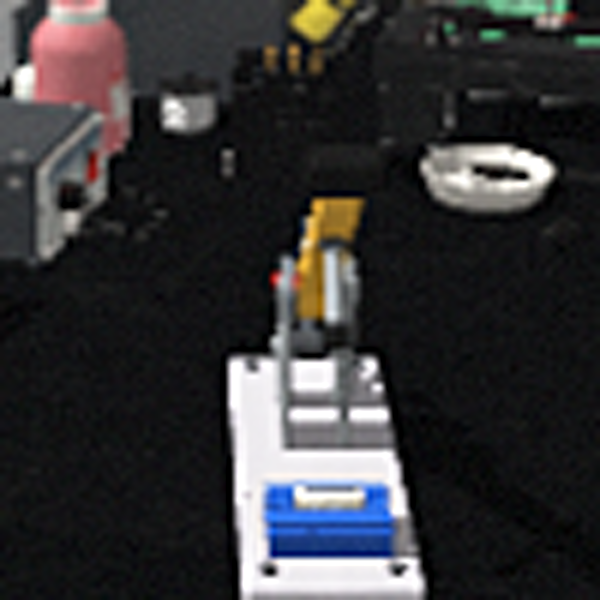

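The red tab dropped from row 189 to 195 in the side view, matching the predicted 5 px for a fully pressed tab, and the yellow arm is still up. Next I go over the end pad.

```bash
python3 -m jog '[[[0,-3.8,0,0,0,0,0],[0,-3.9,0,0,0,0,0],[0.1,-3.9,0,0,0,0,0],[0,-3.9,0,0,0,0,0],[0,-3.9,0,0,0,0,0],[0,-3.9,0,0,0,0,0],[0,-3.8,0,0,0,0,0],[0,0,0,0,0,0,0]]]'; python3 - <<'E'
from h import *
c=imaging.get_calibration("wrist"); im=imaging.camera("wrist"); b=cv2.cvtColor(im,cv2.COLOR_RGB2BGR); cv2.imwrite("pics/w5.png",b)
for P in((.489,.175,.23),(.4893,.1656,.237),(.4858,.1775,.2227)): print(proj(c,P))
E
```

```text
time_s: 6.35
ee_pos: [0.4891, 0.1679, 0.2909]
eef_rot: [-179.9, 0.1, 17.3]
contact_force: [0.7, -1.1, -0.1]
grip_width: -0.0
gripper_force: 0.0
[242.7195445  221.30165081]
[257.1373336  229.11552099]
[238.08641326 220.76863437]
```

View pics/w5.png

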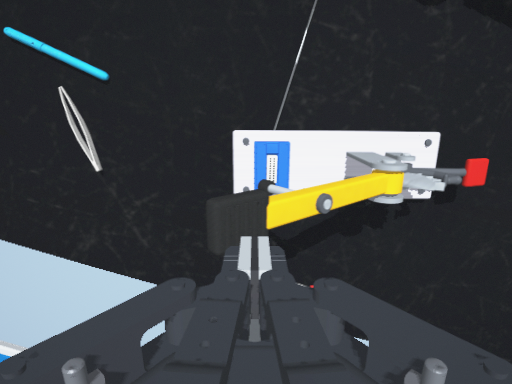

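The black pad spans columns 207–268 and rows 190–252, with its centre near (237,222) as predicted for an arm angle of about 0.63. The pawl tab is still down. I'll descend to just above contact.

```bash
python3 -m jog '[[[0.2,-0.3,1.5,0,0,0,0],[0,0,1.5,0,0,0,0],[0,0,0.5,0,0,0,0],[0,0,0,0,0,0,0]]]'; python3 -m jog '[[[0,0,0.4,0,0,0,0],[0,0,0.4,0,0,0,0],[0,0,0,0,0,0,0]]]'
```

```text
time_s: 6.8
ee_pos: [0.4919, 0.1674, 0.2563]
eef_rot: [-180.0, 0.1, 17.0]
contact_force: [-0.1, -0.3, 1.2]
grip_width: -0.0
gripper_force: 0.0
time_s: 7.1
ee_pos: [0.4924, 0.1679, 0.2492]
eef_rot: [180.0, -0.0, 17.1]
contact_force: [0.1, -0.2, -1.4]
grip_width: 0.0001
gripper_force: 0.2
```

Now down along the arc, in stages.

```bash
python3 -m jog '[[[0,-0.5,0.7,0,0,0,0],[0,-0.5,0.7,0,0,0,0],[0,-0.5,0.75,0,0,0,0],[0,-0.4,0.75,0,0,0,0],[0,0,0,0,0,0,0]]]'; python3 -m jog '[[[0,-0.4,0.8,0,0,0,0],[0,-0.4,0.8,0,0,0,0],[0,-0.3,0.8,0,0,0,0],[0,-0.3,0.85,0,0,0,0],[0,0,0,0,0,0,0]]]'
```

```text
time_s: 7.6
ee_pos: [0.4859, 0.1867, 0.2191]
eef_rot: [-180.0, 0.1, 17.1]
contact_force: [0.5, 0.3, 0.2]
grip_width: -0.0001
gripper_force: 0.0
time_s: 8.1
ee_pos: [0.4819, 0.1997, 0.1865]
eef_rot: [-180.0, 0.1, 17.1]
contact_force: [0.7, -0.6, 0.2]
grip_width: -0.0002
gripper_force: 0.0
```

```bash
python3 - <<'E'
from h import *
im=imaging.camera("wrist"); cv2.imwrite("pics/w6.png",cv2.cvtColor(im,cv2.COLOR_RGB2BGR))
E
```

```text
(no output)
```

View pics/w6.png

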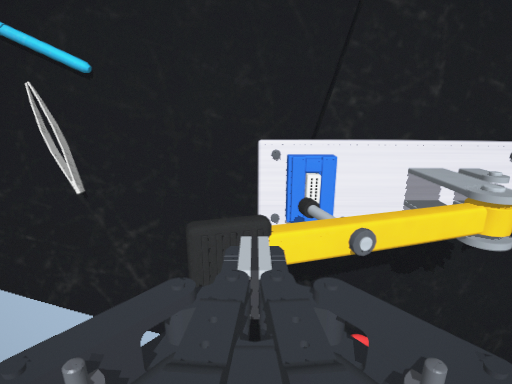

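The arm is following: the foot at (310,208) is nearing the nest, and the tips at (255,240) sit on the inner half of the pad (columns 188–270). I'll continue, drifting slightly outward.

```bash
python3 -m jog '[[[0,-0.5,0.85,0,0,0,0],[0,-0.5,0.85,0,0,0,0],[0,-0.3,0.85,0,0,0,0],[0,-0.2,0.85,0,0,0,0],[0,0,0,0,0,0,0]]]'; python3 -m jog '[[[0,-0.1,0.6,0,0,0,0],[0,0,0.5,0,0,0,0],[0,0,0.3,0,0,0,0],[0,0,0,0,0,0,0]]]'
```

```text
time_s: 8.65
ee_pos: [0.4774, 0.2142, 0.1525]
eef_rot: [-180.0, 0.1, 17.1]
contact_force: [0.1, 0.5, 0.4]
grip_width: 0.0002
gripper_force: 0.0
time_s: 9.05
ee_pos: [0.4777, 0.2148, 0.1394]
eef_rot: [-180.0, 0.0, 17.1]
contact_force: [0.3, -0.3, 0.9]
grip_width: 0.0002
gripper_force: 0.0
```

```bash
python3 -m jog '[[[0,0,0.3,0,0,0,0],[0,0,0.2,0,0,0,0],[0,0,0,0,0,0,0]]]'; python3 -m jog '[[[0,0,0.2,0,0,0,0],[0,0,0,0,0,0,0]]]'; python3 -m jog '[[[0,0,0.2,0,0,0,0],[0,0,0,0,0,0,0]]]'
```

```text
time_s: 9.35
ee_pos: [0.4779, 0.2148, 0.1346]
eef_rot: [180.0, 0.0, 17.1]
contact_force: [-0.1, -0.1, 0.2]
grip_width: 0.0004
gripper_force: 0.0
time_s: 9.55
ee_pos: [0.4779, 0.2148, 0.1326]
eef_rot: [180.0, 0.0, 17.1]
contact_force: [0.3, -0.0, 0.9]
grip_width: -0.0001
gripper_force: 0.0
time_s: 9.75
ee_pos: [0.478, 0.2149, 0.1316]
eef_rot: [180.0, -0.1, 17.1]
contact_force: [-5.0, -0.4, 16.1]
grip_width: 0.0
gripper_force: 8.1
```

It's on the stop at the expected height. I'll press a little, hold, then retract.

```bash
python3 -m jog '[[[0,0,0.15,0,0,0,0],[0,0,0,0,0,0,0],[0,0,0,0,0,0,0],[0,0,0,0,0,0,0]]]'; python3 -m jog '[[[0,0,-1,0,0,0,0],[0,0,-3,0,0,0,0],[0,0,-4,0,0,0,0],[0,0,-4,0,0,0,0],[0,-2,0,0,0,0,0],[0,0,0,0,0,0,0],[0,0,0,0,0,0,0]]]'; python3 - <<'E'
from h import *
c=imaging.get_calibration("wrist"); im=imaging.camera("wrist"); cv2.imwrite("pics/w7.png",cv2.cvtColor(im,cv2.COLOR_RGB2BGR))
for P in((.476,.2184,.114),(.5713,-.0933,.056)): print(proj(c,P))
E
```

```text
time_s: 10.15
ee_pos: [0.4781, 0.2149, 0.1312]
eef_rot: [180.0, -0.1, 17.1]
contact_force: [-10.3, -3.3, 34.7]
grip_width: 0.0
gripper_force: 17.4
time_s: 10.85
ee_pos: [0.4724, 0.2317, 0.2487]
eef_rot: [-179.9, 0.0, 17.3]
contact_force: [0.1, 0.3, 0.0]
grip_width: 0.0001
gripper_force: 0.0
[269.67795903 194.86821175]
[562.43584559 182.72432656]
```

View pics/w7.png

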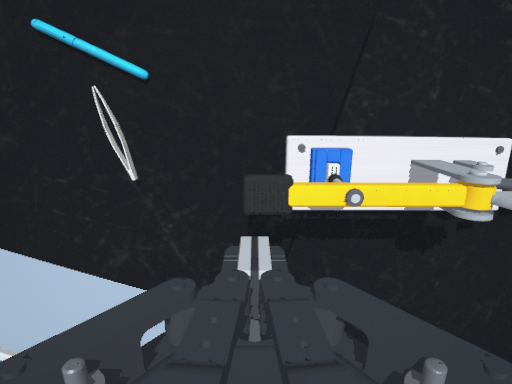

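The arm is level with its pad centred at (269,195), exactly where predicted for angle 0. The foot is on the connector in the nest, and the robot is clear. Handing in.

```bash
python3 -c "
from workcell import r; print(r.close_job())"
```

```text
the job is handed in; nothing more can be done
None
```

I pressed the pawl to its stop and pushed the hold-down arm level with its foot on the white connector. The robot then moved clear and I handed the job in at about 11 s; no verdict came back, so this rests on the force readings and the last camera picture.

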